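# Load a boiler barrel into the leaf drill jig

## Robot

A 7-joint arm with a two-finger parallel gripper is mounted at the origin on the work surface. World frame = base frame: x ahead of the robot, y to its left, z up, the work surface at z = 0. Lengths are in m, angles in rad, forces in N, time in s.
With the tool pointing down it reaches from about 0.425 to 0.875 m from the base axis. Payload 8.4 kg.
Tool frame: the origin (TCP) lies midway between the tips of the shut fingers; the grasp point (between the pads) lies 19 mm behind it (ctrl.grip_point_offset is the distance from the TCP to the grasp point, in m); z points along the fingers, y is the line along which they close (so a half turn about z gives the same grasp; the last joint's range is limited). The gripper opens to 85 mm and grips with 20 to 120 N. Pads are 22 mm wide; open, the fingers measure 114 mm over their backs; the gripper's body (76 mm by 85 mm) begins 54 mm behind the grasp point. The pads swing forward as they close: fully open they stand 13 mm farther back than shut.
Start: joints at [1.011, 0.333, 0.04, 1.465, -0.013, 1.343, -0.059], TCP at [0.289, -0.582, 0.231] pointing down, gripper open.
Joint ranges: [-2.58, 2.58], [-0.38, 2.09], [-1.3, 1.39], [0.25, 2.4], [-1.5, 4.64], [0.08, 2.09], [-2.65, 2.65]. Speed limits (rad/s): [2.22, 2.22, 2.79, 2.79, 3.14, 3.14, 3.14].

## Interface

Orientations are given as a rotation vector (axis times angle).
In Python, from station import ctrl, viewer gives the robot as it stands. The module is installed in compiled form; this text tells all that it offers.
- The arm moves only by the tool play_rows, never from a script. Its argument "increments" is a list of rows, each an object of numbers: "tx", "ty", "tz": the shift along the world's x, y, z in cm; "ax", "ay", "az": the turn, a rotation vector about the world's x, y, z in degrees; "fingers": the finger opening in cm, from 0 to 8.54. A call has 1 to 12 rows; each row shifts and turns the commanded pose from where the row before left it; what a row does not reach is not made up. A row lasts 1/10 s, in which the tool goes at most 50 mm and 8.59 degrees, less where a joint would pass 70% of its speed; a pose out of reach is approached as far as the arm can. A call is refused whole if a number of a shift passes 5 or a number of a turn 8.59, either way. A call with a gripper value outside its range is refused whole. The fingers move at their own pace and stop on an object; "grip_force" is the grip in N (left out, the last holds). Time passes only in rows, so rows that do not move let the fingers close. It gives the time, the measured TCP pose, the force, the opening and the grip force at its end, in the units of the state.
- ctrl.get_obs(): the state, without advancing time (a new reading comes with each control period).
- viewer.grab_frame(name): name is "side" or "top" or "wrist"; returns a dict with "image" (480x640x3 uint8, red, green, blue), "K" (3x3 intrinsics, pixels), "R" (3x3) and "t" (3): a world point X has camera coordinates R X + t; the wrist camera has in their place "hand_eye" (4x4, takes a point from camera to tool coordinates, whose origin is the TCP and whose axes are the flange's). Camera axes: x right, y down, z forward; pixel columns grow to the right and rows downward; lengths in m; the calibration is good to about 2 mm. The wrist camera is an equidistant fisheye: a pixel r from the principal point sees the ray r / f radians off the axis. A picture is of the moment at which its call begins: read the wrist's pose just before it. There is no depth.
- ctrl.job_done(): hands the job in; it is judged then, once.
The state is a dict: "clock": time; "joints": joint angles; "joint_vel": joint speeds; "effort": joint torques, N m; "ee_pos": TCP position; "tcp_rot": TCP orientation; "wrist_force": force on the tool from outside, world axes, zero at the start; "wrist_torque": the same for the moment, N m; "finger_gap": finger opening in m; "finger_force": force on a finger pad.
Only numpy, scipy, OpenCV 4.12 (cv2) and the standard library are available. Lean on these libraries where they do the work, as an engineer would, in place of code of your own. Each camera call takes 0.05 s, during which the arm holds its last target. There are 200 camera calls.

## Task

Take the long brass barrel with the collar from the wooden rack and lay it gently in the V-block of the drill jig, plain end first, the collar end overhanging the open end. Push it gently along the V until it lies on both flanks and its plain end bears on the end stop, and keep it lightly pressed there for a second to bed it, without shoving the stop or forcing it into the V; only then swing the hinged leaf down until its pads rest flat on the barrel, which must still be touching the stop. Leave the other two barrels in the rack.

Things in the scene. Friction and masses are not known exactly. Their poses are not given: they have to be found in the camera images.
- barrel: the barrel to load: brass tube 32 mm in diameter, 185 mm long, about 250 g; flat plain end at +x, and at the -x end a collar 38 mm in diameter that takes up the last 12 mm. Origin on its axis at mid-length; x axis along the tube to the plain end. It starts level in one of the rack's three grooves, its axis 54.6 mm above the bench
- plain_end (a point): the centre of the flat plain end face of the barrel to load, the face that must bear on the end stop (92.5 mm from the barrel's origin along its x axis)
- barrel_plain: another brass tube in the rack, 32 mm in diameter, 185 mm long, without a collar; origin on its axis at mid-length. It stays in the rack
- barrel_short: another brass tube in the rack, 32 mm in diameter, only 130 mm long, with a collar; origin on its axis at mid-length. It stays in the rack
- rack: wooden rack, fixed; origin on the bench under its middle. Three V grooves along its x axis at y = -78, 0, +78 mm, in two upright boards 15 mm thick and 50 mm high at x = -28 and x = +55 mm. Which barrel lies in which groove varies; all plain ends point along the rack's +x
- jig: steel leaf drill jig, fixed; origin on the bench under the middle of its base plate (230 x 130 x 14 mm). x axis along the V from its open end (-x) to the stop (+x), y left, z up. V-block from x = -75 to +45 mm, 64 mm wide, top 60 mm above the bench. A barrel on both flanks has its axis at y = 0, z = 56.6 mm; when home 54 to 70 mm of it overhangs the open end, over bare base plate
- flank_left: the left (+y) 45 degree face of the V-block's 90 degree V, part of the jig, same origin and axes as the jig. The V is 52 mm wide at the top. Loose in the V, the barrel drags with 1 to 4 N as it slides
- flank_right: the right (-y) 45 degree face of the V, part of the jig, same origin and axes as the jig. A barrel forced sideways or down into the V by a tight grip drags far more and hides the feel of the stop; with the leaf open, over 18 N on a flank would mark the brass
- stop: end stop: upright bracket and, through it on the axis of a seated barrel, a screw with a round rubber-faced foot 26 mm across. Origin on that axis at the bracket's front face (jig x 79, z 56.6 mm), axes as the jig's. The foot stands out 23 to 39 mm towards -x, set by hand and not measured: feel for it. Its rubber gives 1 mm per 8 N. A press of 3 to 8 N is right; over 15 N would shift the screw
- leaf: hinged leaf with the drill bush: aluminium plate 40 mm wide (jig x -20 to 20), 8 mm thick, reaching 99 mm from the hinge. Origin on the hinge axis (jig x 0, y 47, z 82 mm), which runs along the jig's x; its -y axis points to the free end, z is the normal of its upper face. Closed it is level, two rubber pads on the barrel. Starts open by 1.7 to 2.0 rad, leaning out on the +y side
- leaf_tip (a point): the place to push the leaf: on its upper face (the outer face when open), 89 mm from the hinge axis along the leaf, 10 mm short of the free end. The hinge is stiff: the leaf stays where it is left, and 2 to 3 N here move it; when closed this point is 86 mm above the bench
Not all that is in view belongs to the job. Leave any blue or red look-alike of the barrel alone.

How it is judged:
By the outcome, as a careful person would: the job done as asked, in the order asked, and still so for the second after the job is handed in, with the robot touching nothing.
It also fails if it takes over 72 s, if anything falls off the work surface, if the arm or the gripper's body presses on something with over 40 N, if the wrist force passes 120 N, or if a joint passes its speed limit or range.

## Working session

There is one attempt and no reset: what is moved stays moved. The work goes in short steps, Python scripts to look and compute and a tool call to move; the robot and the scene stay as the last step left them, time stands still between calls to the robot, and variables do not carry over. Pictures are saved under pics/ and viewed, at most 10 in all, crops included, and the job is handed in when it is done.

Besides the shell and the picture viewer there is one more tool, called by a JSON object that holds its "op" and its "data". play_rows: Moves the arm, as the interface text tells. Its arguments: {"type":"object","properties":{"increments":{"type":"array"},"grip_force":{"type":"number"}},"required":["increments"]}

```bash
mkdir -p pics
python3 - <<'E'
from station import ctrl, viewer
import cv2,numpy as np
o=ctrl.get_obs();print({k:np.round(v,3) for k,v in o.items()}, ctrl.grip_point_offset)
for n in ("side","top"):
    f=viewer.grab_frame(n);cv2.imwrite(f"pics/{n}0.png",f["image"][:,:,::-1])
    np.savez(f"pics/{n}0.npz",**f)
    print(n,f["K"],f["R"],f["t"])
E
```

```text
{'clock': np.float64(0.0), 'joints': array([ 1.011,  0.334,  0.04 ,  1.466, -0.013,  1.343, -0.059]), 'joint_vel': array([ 0.   , -0.001, -0.   , -0.001,  0.001, -0.001,  0.001]), 'effort': array([ 1.0000e-03, -6.5856e+01,  1.3660e+00, -4.0557e+01,  1.7000e-02,
        1.3000e-02, -0.0000e+00]), 'ee_pos': array([ 0.289, -0.582,  0.23 ]), 'tcp_rot': array([-3.057e+00, -7.170e-01,  1.000e-03]), 'wrist_force': array([ 0.311, -0.351, -0.246]), 'wrist_torque': array([-0.028,  0.017,  0.03 ]), 'finger_force': np.float64(0.0), 'finger_gap': np.float64(0.085)} 0.0187
side [[435.00279136   0.         317.05986473]
 [  0.         435.00279136 236.05976359]
 [  0.           0.           1.        ]] [[-0.80739437 -0.59001141  0.00093476]
 [-0.37661508  0.51415375 -0.77058873]
 [ 0.45417554 -0.62252105 -0.63733204]] [0.37087536 0.31138868 0.56497387]
top [[481.01785521   0.         323.81914845]
 [  0.         481.01785521 242.02940375]
 [  0.           0.           1.        ]] [[ 0.01338355 -0.99987432  0.00849845]
 [-0.99299303 -0.01428848 -0.1173059 ]
 [ 0.11741259 -0.00686893 -0.99305947]] [-0.10357713  0.50899906  1.177078  ]
```

View pics/side0.png

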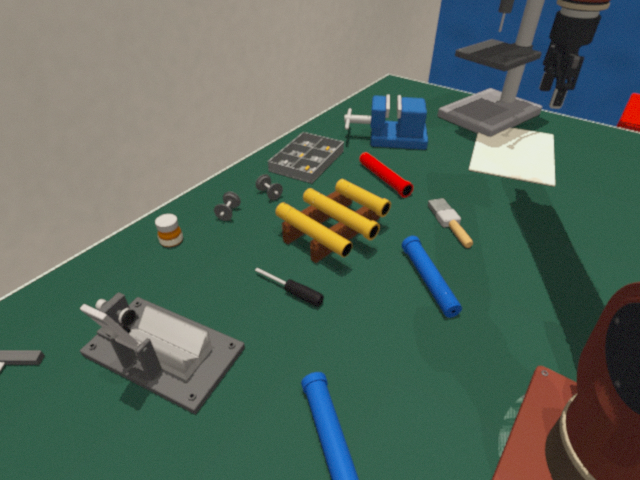

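View pics/top0.png

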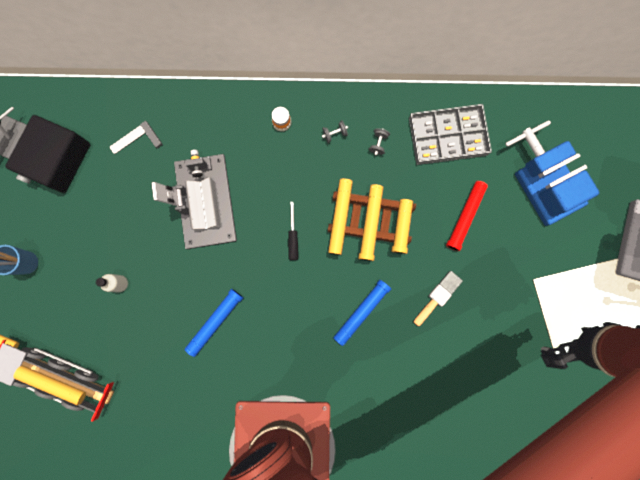

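The top view shows three brass barrels at about (341,217), (372,222) and (403,226), the last of them short. The jig is at (205,202) with its leaf open to the left at (170,192). The look-alikes are blue at (214,322) and (362,312), red at (467,215), and a yellow tool at (45,380). The candidates are the left and middle brass tubes, so next I check for a collar in a close crop.

Run:
```python
import cv2,numpy as np
t=cv2.imread("pics/top0.png");s=cv2.imread("pics/side0.png")
a=cv2.resize(t[165:275,315:425],(440,440),interpolation=cv2.INTER_CUBIC)
b=cv2.resize(t[145:255,145:245],(400,440),interpolation=cv2.INTER_CUBIC)[:,:355]
c=cv2.resize(s[170:270,265:400],None,fx=1,fy=1)
cv2.imwrite("pics/crop0.png",np.hstack([a,b]))
hsv=cv2.cvtColor(t,cv2.COLOR_BGR2HSV)
m=cv2.inRange(hsv,(18,150,90),(32,255,255));m[:, :310]=0;m[:,430:]=0
cs,_=cv2.findContours(m,0,2)
f=np.load("pics/top0.npz");K,R,T=f["K"],f["R"],f["t"]
def ray(p,z):
    d=R.T@np.linalg.inv(K)@np.array([p[0],p[1],1]);c=-R.T@T
    return c+d*(z-c[2])/d[2]
for c in cs:
    if cv2.contourArea(c)<200: continue
    r=cv2.minAreaRect(c);box=cv2.boxPoints(r);print(r)
    pts=cv2.findNonZero((cv2.drawContours(np.zeros_like(m),[c],-1,255,-1))).reshape(-1,2).astype(float)
    w=np.array([ray(p,.0546) for p in pts]);mu=w.mean(0);u=np.linalg.svd(w[:, :2]-mu[:2],full_matrices=False)[2][0]
    if u[0]<0:u=-u
    l=(w[:,:2]-mu[:2])@u;q=(w[:,:2]-mu[:2])@[-u[1],u[0]]
    print("mean",mu,"dir",u,np.degrees(np.arctan2(u[1],u[0])),l.min(),l.max())
    for k in np.arange(l.min(),l.max(),.012):
        i=(l>=k)&(l<k+.012);print(round(k,3),np.round(np.ptp(q[i])*1e3,1),end=';')
    print()
```

```text
((401.9530334472656, 225.44183349609375), (15.23319149017334, 53.44310760498047), 6.072456359863281)
mean [ 0.54855422 -0.28860112  0.0546    ] dir [ 0.98960276 -0.1438276 ] -8.269394201561182 -0.06369485389522958 0.07061242762684232
-0.064 37.5;-0.052 32.7;-0.04 29.9;-0.028 32.8;-0.016 31.0;-0.004 32.1;0.008 31.5;0.02 32.5;0.032 30.1;0.044 30.2;0.056 30.6;0.068 22.5;
((370.6913146972656, 221.82037353515625), (14.685842514038086, 75.48834228515625), 7.815293788909912)
mean [ 0.55631971 -0.21115159  0.0546    ] dir [ 0.98918474 -0.14667497] -8.434284786361749 -0.09060704742415832 0.09901660704201903
-0.091 35.8;-0.079 34.7;-0.067 31.9;-0.055 31.0;-0.043 32.0;-0.031 29.0;-0.019 31.1;-0.007 30.8;0.005 31.8;0.017 31.2;0.029 32.6;0.041 28.9;0.053 29.3;0.065 31.4;0.077 31.1;0.089 30.3;
((340.22216796875, 215.87847900390625), (13.369037628173828, 75.58291625976562), 8.880659103393555)
mean [ 0.57290112 -0.13508902  0.0546    ] dir [ 0.9898284  -0.14226641] -8.179014958874689 -0.09347058753264556 0.09632791387150462
-0.093 30.6;-0.081 31.9;-0.069 31.4;-0.057 31.1;-0.045 32.4;-0.033 29.1;-0.021 31.6;-0.009 30.9;0.003 31.8;0.015 32.3;0.027 31.4;0.039 31.0;0.051 30.3;0.063 31.1;0.075 31.5;0.087 28.7;
```

View pics/crop0.png

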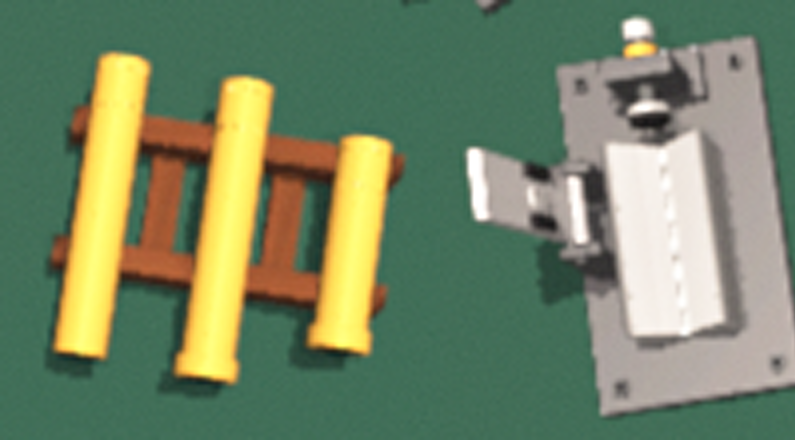

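Crop: the middle brass tube, at (372,222) in the full picture, is long with a collar at its lower end, so it is the target. The left tube is long and plain, and the right one is short with a collar. The jig's corner holes are visible at crop pixels (581,86), (735,61), (777,365) and (620,388).

```bash
cat > h.py <<'E'
import numpy as np
def ray(f,p,z):
    K,R,T=f["K"],f["R"],f["t"]
    d=R.T@np.linalg.inv(K)@np.array([p[0],p[1],1]);c=-R.T@T
    return c+d*(z-c[2])/d[2]
def fish(f,pos,rv,p,z):
    from scipy.spatial.transform import Rotation as Ro
    K=f["K"];a=np.array([(p[0]-K[0,2])/K[0,0],(p[1]-K[1,2])/K[1,1]]);r=np.linalg.norm(a)
    d=np.array([*(a/r*np.sin(r)),np.cos(r)]) if r>0 else np.array([0,0,1.])
    H=f["hand_eye"];Rw=Ro.from_rotvec(rv).as_matrix()
    c=Rw@H[:3,3]+pos;d=Rw@H[:3,:3]@d
    return c+d*(z-c[2])/d[2]
E
python3 - <<'E'
from h import *
f=dict(np.load("pics/top0.npz"))
print("cam",-f["R"].T@f["t"])
P=lambda u,v,z:ray(f,((u-440)/4+145,v/4+145),z)
h=[P(*q,.014) for q in((581,86),(735,61),(777,365),(620,388))]
print(np.round(h,4));print("centre",np.mean(h,0))
d=h[0]-h[3]+h[1]-h[2];print(np.degrees(np.arctan2(d[1],d[0])))
a,b=P(660,137,.034),P(682,335,.034);d=a-b;print(a,b,np.degrees(np.arctan2(d[1],d[0])))
E
```

```text
cam [ 0.36861498 -0.08820601  1.22949729]
[[0.7036 0.2773 0.014 ]
 [0.7218 0.1785 0.014 ]
 [0.5237 0.1441 0.014 ]
 [0.5075 0.2431 0.014 ]]
centre [0.61416069 0.21075411 0.014     ]
9.867360988626041
[0.66575989 0.21968393 0.034     ] [0.53919826 0.20041574 0.034     ] 8.656439674893683
```

{"op": "play_rows", "data": {"increments": [{"tx": 1.75, "ty": 3.16, "az": -2.89, "fingers": 8.5}, {"tx": 1.75, "ty": 3.16, "az": -2.89}, {"tx": 1.75, "ty": 3.16, "az": -2.89}, {"tx": 1.75, "ty": 3.16, "az": -2.89}, {"tx": 1.75, "ty": 3.16, "az": -2.89}, {"tx": 1.75, "ty": 3.16, "az": -2.89}, {"tx": 1.75, "ty": 3.16, "az": -2.89}, {"tx": 1.75, "ty": 3.16, "az": -2.89}, {"tx": 1.75, "ty": 3.16, "az": -2.89}, {"tx": 1.75, "ty": 3.16, "az": -2.89}, {"tx": 1.75, "ty": 3.16, "az": -2.89}, {"tx": 1.75, "ty": 3.16, "az": -2.89}]}}

```text
$.increments[0]: bad value
```

{"op": "play_rows", "data": {"increments": [{}, {}, {}]}}

```text
$.increments[0]: bad value
```

Run:
```python
from station import ctrl, viewer
import cv2
from h import *
from scipy.spatial.transform import Rotation as Ro
o=ctrl.get_obs();pos,rv=o["ee_pos"],o["tcp_rot"];print(o["clock"],pos,Ro.from_rotvec(rv).as_matrix().round(3),o["joints"].round(2),o["wrist_force"])
f=viewer.grab_frame("wrist");cv2.imwrite("pics/w1.png",f["image"][:,:,::-1]);np.savez("pics/w1.npz",pos=pos,rv=rv,**f)
print(f["K"],f["hand_eye"])
hsv=cv2.cvtColor(f["image"],cv2.COLOR_RGB2HSV)
m=cv2.inRange(hsv,(18,150,70),(32,255,255))
for c in cv2.findContours(m,0,2)[0]:
    if cv2.contourArea(c)<800: continue
    pts=cv2.findNonZero(cv2.drawContours(np.zeros_like(m),[c],-1,255,-1)).reshape(-1,2)[::7].astype(float)
    w=np.array([fish(f,pos,rv,p,.0546) for p in pts])[:,:2];mu=w.mean(0);u=np.linalg.svd(w-mu,full_matrices=False)[2][0];u*=np.sign(u[0])
    l=(w-mu)@u;print(pts.mean(0).round(),mu.round(4),np.degrees(np.arctan2(u[1],u[0])).round(2),"ends",(mu+u*l.min()).round(4),(mu+u*l.max()).round(4))
```

```text
0.1 [ 0.28884535 -0.58184832  0.23051313] [[ 0.896  0.445 -0.001]
 [ 0.445 -0.896  0.001]
 [-0.    -0.001 -1.   ]] [ 1.01  0.33  0.04  1.47 -0.01  1.34 -0.06] [ 0.1065422   0.10881485 -0.28735969]
[[371.64829954   0.         321.22581812]
 [  0.         371.64829954 237.15421224]
 [  0.           0.           1.        ]] [[ 8.54715887e-04 -9.59184948e-01 -2.82778191e-01  7.27199632e-02]
 [ 9.99999628e-01  8.52453012e-04  1.31040768e-04 -7.92270238e-04]
 [ 1.15362788e-04 -2.82778198e-01  9.59185320e-01 -1.40895399e-01]
 [ 0.00000000e+00  0.00000000e+00  0.00000000e+00  1.00000000e+00]]
```

View pics/w1.png

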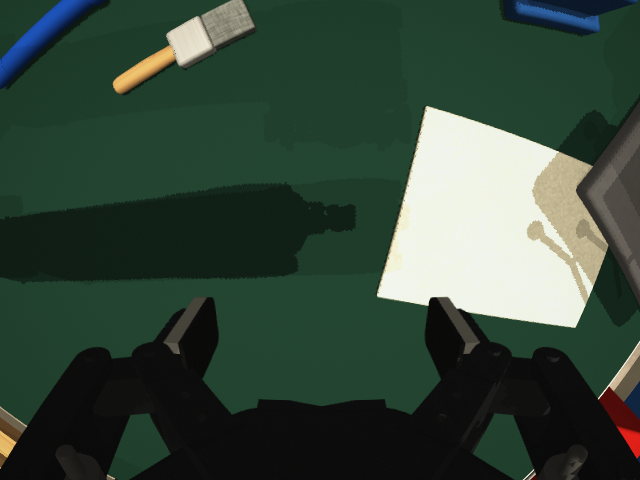

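The move was refused because each row apparently needs all its keys, so this picture still shows the start position: paper, brush, and the fingers at the bottom. Sending full rows.

{"op": "play_rows", "data": {"increments": [{"tx": 1.75, "ty": 3.16, "tz": 0, "ax": 0, "ay": 0, "az": -2.89, "fingers": 8.5}, {"tx": 1.75, "ty": 3.16, "tz": 0, "ax": 0, "ay": 0, "az": -2.89, "fingers": 8.5}, {"tx": 1.75, "ty": 3.16, "tz": 0, "ax": 0, "ay": 0, "az": -2.89, "fingers": 8.5}, {"tx": 1.75, "ty": 3.16, "tz": 0, "ax": 0, "ay": 0, "az": -2.89, "fingers": 8.5}, {"tx": 1.75, "ty": 3.16, "tz": 0, "ax": 0, "ay": 0, "az": -2.89, "fingers": 8.5}, {"tx": 1.75, "ty": 3.16, "tz": 0, "ax": 0, "ay": 0, "az": -2.89, "fingers": 8.5}, {"tx": 1.75, "ty": 3.16, "tz": 0, "ax": 0, "ay": 0, "az": -2.89, "fingers": 8.5}, {"tx": 1.75, "ty": 3.16, "tz": 0, "ax": 0, "ay": 0, "az": -2.89, "fingers": 8.5}, {"tx": 1.75, "ty": 3.16, "tz": 0, "ax": 0, "ay": 0, "az": -2.89, "fingers": 8.5}, {"tx": 1.75, "ty": 3.16, "tz": 0, "ax": 0, "ay": 0, "az": -2.89, "fingers": 8.5}, {"tx": 1.75, "ty": 3.16, "tz": 0, "ax": 0, "ay": 0, "az": -2.89, "fingers": 8.5}, {"tx": 1.75, "ty": 3.16, "tz": 0, "ax": 0, "ay": 0, "az": -2.89, "fingers": 8.5}]}}

```text
clock: 1.35
ee_pos: [0.4994, -0.2016, 0.2312]
tcp_rot: [3.133, -0.23, -0.0]
wrist_force: [-0.5, 0.4, -0.1]
finger_gap: 0.0849
finger_force: 0.0
```

```bash
cat > look.py <<'E'
from station import ctrl, viewer
import cv2,sys
from h import *
n=sys.argv[1]
o=ctrl.get_obs();pos,rv=o["ee_pos"],o["tcp_rot"];print(o["clock"],pos,rv,o["joints"].round(2),o["wrist_force"])
f=viewer.grab_frame("wrist");cv2.imwrite(f"pics/{n}.png",f["image"][:,:,::-1]);np.savez(f"pics/{n}.npz",pos=pos,rv=rv,**f)
zz=float(sys.argv[2])
hsv=cv2.cvtColor(f["image"],cv2.COLOR_RGB2HSV)
m=cv2.inRange(hsv,(18,150,70),(32,255,255))
for c in cv2.findContours(m,0,2)[0]:
    if cv2.contourArea(c)<800: continue
    pts=cv2.findNonZero(cv2.drawContours(np.zeros_like(m),[c],-1,255,-1)).reshape(-1,2)[::7].astype(float)
    w=np.array([fish(f,pos,rv,p,zz) for p in pts])[:,:2];mu=w.mean(0);u=np.linalg.svd(w-mu,full_matrices=False)[2][0];u*=np.sign(u[0])
    l=(w-mu)@u;print(pts.mean(0).round(),mu.round(4),np.degrees(np.arctan2(u[1],u[0])).round(2),"ends",(mu+u*l.min()).round(4),(mu+u*l.max()).round(4))
E
python3 look.py w2 .0546
```

```text
1.35 [ 0.49936631 -0.20161968  0.23120635] [ 3.13310739e+00 -2.30201289e-01 -2.65314743e-04] [ 0.5   0.12 -0.21  1.73  0.03  1.3  -1.44] [-0.54763158  0.40956762 -0.10530575]
[410. 155.] [ 0.5404 -0.2848] -5.79 ends [ 0.4803 -0.2787] [ 0.6161 -0.2924]
[234. 144.] [ 0.5718 -0.1344] -8.04 ends [ 0.4751 -0.1207] [ 0.6659 -0.1477]
[323. 159.] [ 0.5462 -0.2087] -7.11 ends [ 0.4602 -0.198 ] [ 0.6529 -0.222 ]
```

View pics/w2.png

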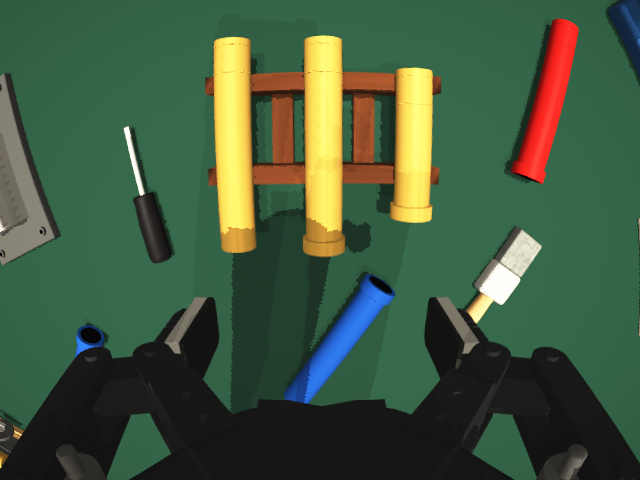

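The wrist view shows the target between the other two barrels, with its collar end at about (323,245), centred between the fingers. Next I descend with the fingers part-closed to clear the neighbours.

{"op": "play_rows", "data": {"increments": [{"tx": -0.3, "ty": -0.1, "tz": -3, "ax": 0, "ay": 0, "az": 0, "fingers": 5.8}, {"tx": 0, "ty": 0, "tz": -3, "ax": 0, "ay": 0, "az": 0, "fingers": 5.8}, {"tx": 0, "ty": 0, "tz": -3, "ax": 0, "ay": 0, "az": 0, "fingers": 5.8}, {"tx": 0, "ty": 0, "tz": -2, "ax": 0, "ay": 0, "az": 0, "fingers": 5.8}, {"tx": 0, "ty": 0, "tz": -2, "ax": 0, "ay": 0, "az": 0, "fingers": 5.8}, {"tx": 0, "ty": 0, "tz": -2, "ax": 0, "ay": 0, "az": 0, "fingers": 5.8}, {"tx": 0, "ty": 0, "tz": -2, "ax": 0, "ay": 0, "az": 0, "fingers": 5.8}, {"tx": 0, "ty": 0, "tz": -1.5, "ax": 0, "ay": 0, "az": 0, "fingers": 5.8}, {"tx": 0, "ty": 0, "tz": -1.2, "ax": 0, "ay": 0, "az": 0, "fingers": 5.8}, {"tx": 0, "ty": 0, "tz": 0, "ax": 0, "ay": 0, "az": 0, "fingers": 5.8}]}}

```text
clock: 2.4
ee_pos: [0.4948, -0.2037, 0.0327]
tcp_rot: [-3.133, 0.227, 0.004]
wrist_force: [0.5, 0.4, -0.8]
finger_gap: 0.0578
finger_force: 0.0
```

{"op": "play_rows", "data": {"increments": [{"tx": 0, "ty": 0, "tz": 0, "ax": 0, "ay": 0, "az": 0, "fingers": 2.8}, {"tx": 0, "ty": 0, "tz": 0, "ax": 0, "ay": 0, "az": 0, "fingers": 2.8}, {"tx": 0, "ty": 0, "tz": 0, "ax": 0, "ay": 0, "az": 0, "fingers": 2.8}, {"tx": 0, "ty": 0, "tz": 0, "ax": 0, "ay": 0, "az": 0, "fingers": 2.8}, {"tx": 0, "ty": 0, "tz": 0, "ax": 0, "ay": 0, "az": 0, "fingers": 2.8}, {"tx": 0, "ty": 0, "tz": 0, "ax": 0, "ay": 0, "az": 0, "fingers": 2.8}], "grip_force": 60}}

```text
clock: 3.0
ee_pos: [0.4965, -0.2035, 0.035]
tcp_rot: [-3.133, 0.226, -0.001]
wrist_force: [-1.7, 4.9, 6.2]
finger_gap: 0.0305
finger_force: 58.9
```

{"op": "play_rows", "data": {"increments": [{"tx": 0, "ty": 0, "tz": 0.5, "ax": 0, "ay": 0, "az": 0, "fingers": 2.8}, {"tx": 0, "ty": 0, "tz": 1, "ax": 0, "ay": 0, "az": 0, "fingers": 2.8}, {"tx": 0, "ty": 0, "tz": 1.5, "ax": 0, "ay": 0, "az": 0, "fingers": 2.8}, {"tx": 0, "ty": 0, "tz": 2, "ax": 0, "ay": 0, "az": 0, "fingers": 2.8}, {"tx": 0, "ty": 0, "tz": 2, "ax": 0, "ay": 0, "az": 0, "fingers": 2.8}, {"tx": 0, "ty": 0, "tz": 2, "ax": 0, "ay": 0, "az": 0, "fingers": 2.8}, {"tx": 0, "ty": 0, "tz": 2, "ax": 0, "ay": 0, "az": 0, "fingers": 2.8}, {"tx": 0, "ty": 0, "tz": 0.5, "ax": 0, "ay": 0, "az": 0, "fingers": 2.8}, {"tx": 0, "ty": 0, "tz": 0, "ax": 0, "ay": 0, "az": 0, "fingers": 2.8}]}}

```text
clock: 3.9
ee_pos: [0.4963, -0.2045, 0.1501]
tcp_rot: [3.133, -0.228, 0.002]
wrist_force: [-0.4, 1.1, -2.9]
finger_gap: 0.0304
finger_force: 59.4
```

```bash
python3 look.py w3 .168
python3 - <<'E'
from station import ctrl, viewer
import cv2,numpy as np
from h import *
o=ctrl.get_obs();print(o["wrist_force"],o["wrist_torque"],o["finger_gap"])
f=viewer.grab_frame("side");np.savez("pics/side1.npz",**f)
w=cv2.imread("pics/w3.png");s=f["image"][:,:,::-1]
a=cv2.resize(w,(400,300));b=cv2.resize(s[60:310,200:500],(360,300))
cv2.imwrite("pics/c3.png",np.hstack([a,b]))
E
```

```text
3.9 [ 0.49630103 -0.2044712   0.15012639] [ 3.13260732e+00 -2.27567920e-01  2.49535442e-03] [ 0.5   0.17 -0.21  1.84  0.04  1.13 -1.44] [-0.43701101  1.09673977 -2.93033976]
[437. 148.] [ 0.5574 -0.2523] -7.91 ends [ 0.5217 -0.2474] [ 0.5934 -0.2573]
[202. 144.] [ 0.5704 -0.1725] -8.03 ends [ 0.5185 -0.1652] [ 0.6199 -0.1795]
[320. 195.] [ 0.5441 -0.2101] -7.93 ends [ 0.457  -0.1979] [ 0.6132 -0.2197]
[ 0.10094985 -0.58649324 -2.62755951] [0.07062641 0.19270809 0.00039364] 0.030296554201562954
```

View pics/c3.png

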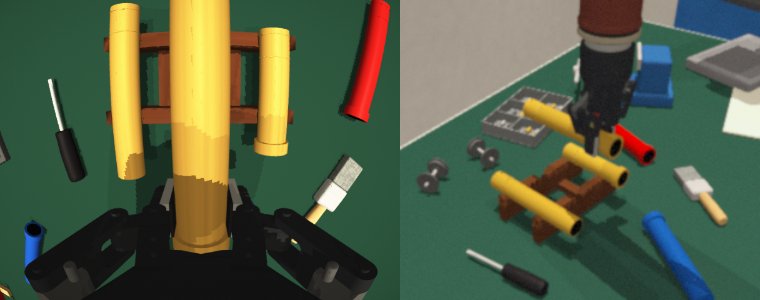

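Run:
```python
import cv2
from h import *
f=dict(np.load("pics/side1.npz"));im=f["image"]
hsv=cv2.cvtColor(im,cv2.COLOR_RGB2HSV);m=cv2.inRange(hsv,(18,150,60),(32,255,255))
pr=lambda X:(lambda c:(f["K"]@c/c[2])[:2])(f["R"]@X+f["t"])
for c in cv2.findContours(m,0,2)[0]:
    if cv2.contourArea(c)<150: continue
    (x,y,vx,vy)=(0,0,0,0)
    v=cv2.fitLine(c,2,0,.01,.01).ravel();e=c.reshape(-1,2);print("blob",cv2.contourArea(c),e[e[:,0].argmin()],e[e[:,0].argmax()],"slope",v[1]/v[0],v[2:])
u=np.array([np.cos(np.radians(-8)),np.sin(np.radians(-8)),0]);g=np.array([.4963,-.2045,.169])
for p in(0,4,8,12):
    d=u*np.cos(np.radians(p))-np.array([0,0,1])*np.sin(np.radians(p))
    A,B=pr(g+.155*d),pr(g+.02*d);print(p,A,B,"slope",(B-A)[1]/(B-A)[0])
```

```text
blob 1206.0 [276 209] [351 243] slope 0.66105735 [313.57895 228.6842 ]
blob 700.5 [336 184] [389 204] slope 0.5061337 [362.80768 197.14423]
blob 223.0 [366 170] [385 183] slope 5.4464 [376.93182 180.25   ]
blob 685.5 [301 155] [353 177] slope 0.58320814 [327.62222 160.2889 ]
0 [307.21162588 148.48736462] [357.67772125 172.56714016] slope 0.47714758516903855
4 [307.41089777 153.24737324] [357.65286956 173.2145301 ] slope 0.3974198494656004
8 [307.86215399 158.04067933] [357.66774549 173.87637421] slope 0.317950141760018
12 [308.55871612 162.85061668] [357.72216325 174.54955108] slope 0.23796001066234249
```

The barrel is held and close to level: the side-view slope is about that of a level tube, with its plain end at (301,155). The other two barrels are still in the rack. Now carrying it over to the jig.

{"op": "play_rows", "data": {"increments": [{"tx": 0, "ty": 1.5, "tz": 0, "ax": 0, "ay": 0, "az": 1, "fingers": 2.8}, {"tx": 0, "ty": 2.5, "tz": 0, "ax": 0, "ay": 0, "az": 1.5, "fingers": 2.8}, {"tx": 0, "ty": 3.5, "tz": 0, "ax": 0, "ay": 0, "az": 1.6, "fingers": 2.8}, {"tx": 0, "ty": 4, "tz": 0, "ax": 0, "ay": 0, "az": 1.6, "fingers": 2.8}, {"tx": 0, "ty": 4, "tz": 0, "ax": 0, "ay": 0, "az": 1.6, "fingers": 2.8}, {"tx": 0, "ty": 4, "tz": 0, "ax": 0, "ay": 0, "az": 1.6, "fingers": 2.8}, {"tx": 0, "ty": 4, "tz": 0, "ax": 0, "ay": 0, "az": 1.6, "fingers": 2.8}, {"tx": 0, "ty": 4, "tz": 0, "ax": 0, "ay": 0, "az": 1.6, "fingers": 2.8}, {"tx": 0, "ty": 4, "tz": 0, "ax": 0, "ay": 0, "az": 1.6, "fingers": 2.8}, {"tx": 0, "ty": 3.5, "tz": 0, "ax": 0, "ay": 0, "az": 1.6, "fingers": 2.8}, {"tx": -0.3, "ty": 2.5, "tz": 0, "ax": 0, "ay": 0, "az": 1.5, "fingers": 2.8}, {"tx": 0, "ty": 2, "tz": 0, "ax": 0, "ay": 0, "az": 1, "fingers": 2.8}]}}

```text
clock: 5.2
ee_pos: [0.4908, 0.1948, 0.149]
tcp_rot: [-3.129, -0.27, 0.002]
wrist_force: [-0.3, -0.0, -3.0]
finger_gap: 0.0303
finger_force: 59.5
```

{"op": "play_rows", "data": {"increments": [{"tx": 0, "ty": 0, "tz": 0, "ax": 0, "ay": 0, "az": 0, "fingers": 2.8}, {"tx": 0, "ty": 0, "tz": 0, "ax": 0, "ay": 0, "az": 0, "fingers": 2.8}, {"tx": 0, "ty": 0, "tz": 0, "ax": 0, "ay": 0, "az": 0, "fingers": 2.8}]}}

```text
clock: 5.5
ee_pos: [0.4929, 0.1901, 0.149]
tcp_rot: [3.13, 0.259, -0.001]
wrist_force: [0.2, 0.3, -2.0]
finger_gap: 0.0305
finger_force: 59.6
```

```bash
python3 look.py w4 .169
python3 - <<'E'
from station import viewer
import cv2,numpy as np
f=viewer.grab_frame("top");np.savez("pics/top1.npz",**f)
w=cv2.imread("pics/w4.png");s=f["image"][:,:,::-1]
a=cv2.resize(w[:480],(480,360));b=cv2.resize(s[140:260,140:245],(315,360),interpolation=2)
cv2.imwrite("pics/c4.png",np.hstack([a,b]))
E
```

```text
5.5 [0.49291123 0.19010701 0.14903419] [ 3.13027005e+00  2.58840503e-01 -8.23322693e-04] [ 0.04  0.19 -0.55  1.84  0.11  1.14 -1.95] [ 0.22285525  0.27678687 -2.03573837]
[ 25. 460.] [0.3266 0.3816] -74.55 ends [0.3175 0.4146] [0.3358 0.3485]
[321. 203.] [0.538  0.1988] 9.81 ends [0.4557 0.1846] [0.6084 0.211 ]
```

View pics/c4.png

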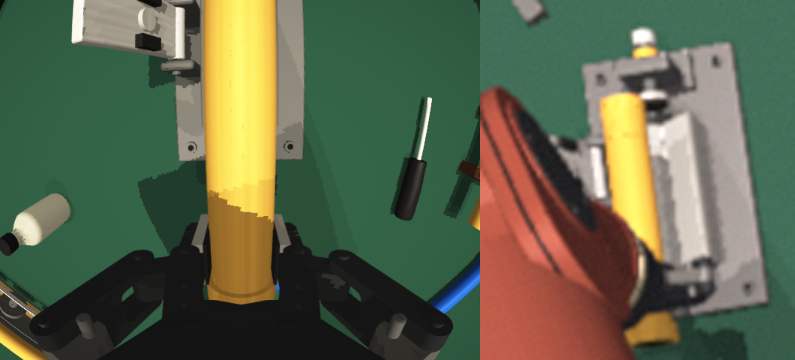

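Run:
```python
from h import *
f=dict(np.load("pics/w4.npz"));C=lambda u,v,z:fish(f,f["pos"],f["rv"],(u/.75,v/.75),z)
h=[C(192,147,.014),C(290,146,.014),C(180,160,.014),C(303,158,.014)]
print(np.round(h,4))
for a,b in((h[0],h[1]),(h[2],h[3])):
    d=a-b;print("yaw",np.degrees(np.arctan2(d[1],d[0]))-90,"mid",(a+b)/2, np.linalg.norm(d))
# predicted by current estimate
y=np.radians(9.5);ex=np.array([np.cos(y),np.sin(y)]);print("pred hole mid",np.array([.6142,.2108])-.1*ex,"end",np.array([.6142,.2108])-.115*ex)
# top image: plain end of barrel
t=dict(np.load("pics/top1.npz"))
for p in((604,98),(645,98)):
    print("plain end",ray(t,(140+(p[0]-480)/3,140+p[1]/3),.1695+.01))
```

```text
[[0.5079 0.2438 0.014 ]
 [0.5253 0.146  0.014 ]
 [0.4925 0.2546 0.014 ]
 [0.5155 0.13   0.014 ]]
yaw 10.09711208708228 mid [0.51659737 0.19490865 0.014     ] 0.09929556666409631
yaw 10.461153486569998 mid [0.50397818 0.19229165 0.014     ] 0.1266896291872125
pred hole mid [0.51557144 0.19429524] end [0.50077716 0.19181953]
plain end [0.64395931 0.224404   0.1795    ]
plain end [0.64443533 0.19399449 0.1795    ]
```

The wrist view puts the jig's end holes at about (256,196) and (387,195), which agrees with the earlier estimate. The barrel lies over the V axis, with its plain end about 10 mm or more short of the foot. Lowering now.

{"op": "play_rows", "data": {"increments": [{"tx": 0, "ty": 0.05, "tz": -1, "ax": 0, "ay": 0, "az": 0.3, "fingers": 2.8}, {"tx": 0, "ty": 0, "tz": -2, "ax": 0, "ay": 0, "az": 0, "fingers": 2.8}, {"tx": 0, "ty": 0, "tz": -2, "ax": 0, "ay": 0, "az": 0, "fingers": 2.8}, {"tx": 0, "ty": 0, "tz": -2, "ax": 0, "ay": 0, "az": 0, "fingers": 2.8}, {"tx": 0, "ty": 0, "tz": -1.5, "ax": 0, "ay": 0, "az": 0, "fingers": 2.8}, {"tx": 0, "ty": 0, "tz": -1, "ax": 0, "ay": 0, "az": 0, "fingers": 2.8}, {"tx": 0, "ty": 0, "tz": -0.5, "ax": 0, "ay": 0, "az": 0, "fingers": 2.8}, {"tx": 0, "ty": 0, "tz": -0.3, "ax": 0, "ay": 0, "az": 0, "fingers": 2.8}, {"tx": 0, "ty": 0, "tz": 0, "ax": 0, "ay": 0, "az": 0, "fingers": 2.8}, {"tx": 0, "ty": 0, "tz": 0, "ax": 0, "ay": 0, "az": 0, "fingers": 2.8}]}}

```text
clock: 6.6
ee_pos: [0.4934, 0.1917, 0.0469]
tcp_rot: [-3.13, -0.269, -0.002]
wrist_force: [0.1, 0.2, -2.7]
finger_gap: 0.0305
finger_force: 59.6
```

{"op": "play_rows", "data": {"increments": [{"tx": 0, "ty": 0, "tz": -0.1, "ax": 0, "ay": 0, "az": 0, "fingers": 2.8}, {"tx": 0, "ty": 0, "tz": -0.1, "ax": 0, "ay": 0, "az": 0, "fingers": 2.8}, {"tx": 0, "ty": 0, "tz": 0, "ax": 0, "ay": 0, "az": 0, "fingers": 2.8}]}}

```text
clock: 6.9
ee_pos: [0.493, 0.1915, 0.0444]
tcp_rot: [-3.13, -0.269, -0.0]
wrist_force: [-0.5, -0.3, -1.6]
finger_gap: 0.0305
finger_force: 59.6
```

{"op": "play_rows", "data": {"increments": [{"tx": 0, "ty": -0.05, "tz": -0.2, "ax": 0, "ay": 0, "az": 0, "fingers": 2.8}, {"tx": 0, "ty": 0, "tz": -0.1, "ax": 0, "ay": 0, "az": 0, "fingers": 2.8}, {"tx": 0, "ty": 0, "tz": 0, "ax": 0, "ay": 0, "az": 0, "fingers": 2.8}]}}

```text
clock: 7.2
ee_pos: [0.4929, 0.1909, 0.0411]
tcp_rot: [3.13, 0.269, -0.001]
wrist_force: [0.3, 0.7, -2.6]
finger_gap: 0.0304
finger_force: 59.6
```

{"op": "play_rows", "data": {"increments": [{"tx": 0, "ty": 0, "tz": -0.1, "ax": 0, "ay": 0, "az": 0, "fingers": 2.8}, {"tx": 0, "ty": 0, "tz": -0.05, "ax": 0, "ay": 0, "az": 0, "fingers": 2.8}, {"tx": 0, "ty": 0, "tz": 0, "ax": 0, "ay": 0, "az": 0, "fingers": 2.8}]}}

```text
clock: 7.5
ee_pos: [0.493, 0.191, 0.0397]
tcp_rot: [-3.13, -0.269, 0.0]
wrist_force: [0.2, -0.2, -2.4]
finger_gap: 0.0303
finger_force: 59.6
```

{"op": "play_rows", "data": {"increments": [{"tx": 0, "ty": 0, "tz": -0.1, "ax": 0, "ay": 0, "az": 0, "fingers": 2.8}, {"tx": 0, "ty": 0, "tz": 0, "ax": 0, "ay": 0, "az": 0, "fingers": 2.8}]}}

```text
clock: 7.7
ee_pos: [0.4931, 0.191, 0.0388]
tcp_rot: [-3.13, -0.269, -0.0]
wrist_force: [0.2, -0.1, -1.2]
finger_gap: 0.0302
finger_force: 59.6
```

{"op": "play_rows", "data": {"increments": [{"tx": 0, "ty": 0, "tz": -0.05, "ax": 0, "ay": 0, "az": 0, "fingers": 2.8}, {"tx": 0, "ty": 0, "tz": 0, "ax": 0, "ay": 0, "az": 0, "fingers": 2.8}]}}

```text
clock: 7.9
ee_pos: [0.4931, 0.191, 0.0383]
tcp_rot: [-3.13, -0.269, -0.0]
wrist_force: [0.1, 0.3, -1.6]
finger_gap: 0.0305
finger_force: 59.6
```

{"op": "play_rows", "data": {"increments": [{"tx": 0, "ty": 0, "tz": -0.05, "ax": 0, "ay": 0, "az": 0, "fingers": 2.8}, {"tx": 0, "ty": 0, "tz": 0, "ax": 0, "ay": 0, "az": 0, "fingers": 2.8}]}}

```text
clock: 8.1
ee_pos: [0.4931, 0.191, 0.0379]
tcp_rot: [-3.13, -0.269, -0.0]
wrist_force: [-0.6, -1.0, -0.2]
finger_gap: 0.0306
finger_force: 59.8
```

Run:
```python
from station import ctrl
o=ctrl.get_obs();print(o["wrist_force"],o["wrist_torque"],o["ee_pos"])
```

```text
[-0.57482381 -0.95871645 -0.17030228] [-0.14069233  0.11068554 -0.02194236] [0.49307719 0.19099741 0.03788941]
```

{"op": "play_rows", "data": {"increments": [{"tx": 0, "ty": 0, "tz": -0.04, "ax": 0, "ay": 0, "az": 0, "fingers": 2.8}, {"tx": 0, "ty": 0, "tz": 0, "ax": 0, "ay": 0, "az": 0, "fingers": 2.8}]}}

```text
clock: 8.3
ee_pos: [0.4931, 0.191, 0.0375]
tcp_rot: [3.13, 0.269, 0.0]
wrist_force: [-1.0, -1.7, 1.6]
finger_gap: 0.0305
finger_force: 59.9
```

Run:
```python
from station import ctrl
o=ctrl.get_obs();print(o["wrist_force"],o["wrist_torque"],o["ee_pos"])
```

```text
[-0.97149871 -1.74407518  1.62166987] [-0.28220267  0.20778947 -0.05885716] [0.49307891 0.19097318 0.03752912]
```

{"op": "play_rows", "data": {"increments": [{"tx": 0, "ty": -0.05, "tz": 0, "ax": 0, "ay": 0, "az": 0, "fingers": 2.8}, {"tx": 0, "ty": 0, "tz": -0.03, "ax": 0, "ay": 0, "az": 0, "fingers": 2.8}, {"tx": 0, "ty": 0, "tz": 0, "ax": 0, "ay": 0, "az": 0, "fingers": 2.8}], "grip_force": 20}}

```text
clock: 8.6
ee_pos: [0.4932, 0.1905, 0.0372]
tcp_rot: [-3.13, -0.269, -0.001]
wrist_force: [0.3, -0.3, 1.5]
finger_gap: 0.0304
finger_force: 59.9
```

Run:
```python
from station import ctrl
o=ctrl.get_obs();print(o["wrist_force"],o["wrist_torque"],o["ee_pos"],o["finger_gap"])
```

```text
[ 0.34942387 -0.3497888   1.48813802] [-0.14065101  0.0221363  -0.02980725] [0.49315264 0.19054037 0.03719451] 0.03036098910746394
```

{"op": "play_rows", "data": {"increments": [{"tx": 0, "ty": 0, "tz": 0, "ax": 0, "ay": 0, "az": 0, "fingers": 3.1}, {"tx": 0, "ty": 0, "tz": 0, "ax": 0, "ay": 0, "az": 0, "fingers": 3.3}, {"tx": 0, "ty": 0, "tz": 0, "ax": 0, "ay": 0, "az": 0, "fingers": 3.6}, {"tx": 0, "ty": 0, "tz": 0, "ax": 0, "ay": 0, "az": 0, "fingers": 4.2}, {"tx": 0, "ty": 0, "tz": 0, "ax": 0, "ay": 0, "az": 0, "fingers": 6}, {"tx": 0, "ty": 0, "tz": 0, "ax": 0, "ay": 0, "az": 0, "fingers": 6}, {"tx": 0, "ty": 0, "tz": 0, "ax": 0, "ay": 0, "az": 0, "fingers": 6}]}}

```text
clock: 9.3
ee_pos: [0.493, 0.1905, 0.0371]
tcp_rot: [-3.13, -0.269, 0.0]
wrist_force: [0.0, 0.1, 0.6]
finger_gap: 0.0594
finger_force: 0.0
```

{"op": "play_rows", "data": {"increments": [{"tx": 0, "ty": 0, "tz": 1.5, "ax": 0, "ay": 0, "az": 0, "fingers": 6}, {"tx": 0, "ty": 0, "tz": 2.5, "ax": 0, "ay": 0, "az": 0, "fingers": 6}, {"tx": 0, "ty": 0, "tz": 3, "ax": 0, "ay": 0, "az": 0, "fingers": 6}, {"tx": -1, "ty": -0.2, "tz": 3, "ax": 0, "ay": 0, "az": 0, "fingers": 6}, {"tx": -2, "ty": -0.3, "tz": 0, "ax": 0, "ay": 0, "az": 0, "fingers": 6}, {"tx": -2, "ty": -0.4, "tz": 0, "ax": 0, "ay": 0, "az": 0, "fingers": 0}, {"tx": -2, "ty": -0.4, "tz": 0, "ax": 0, "ay": 0, "az": 0, "fingers": 0}, {"tx": 0, "ty": 0, "tz": 0, "ax": 0, "ay": 0, "az": 0, "fingers": 0}, {"tx": 0, "ty": 0, "tz": 0, "ax": 0, "ay": 0, "az": 0, "fingers": 0}]}}

```text
clock: 10.2
ee_pos: [0.4235, 0.1776, 0.1382]
tcp_rot: [3.13, 0.269, 0.003]
wrist_force: [0.1, 0.6, -0.6]
finger_gap: 0.0019
finger_force: 0.0
```

```bash
python3 look.py w5 .0566
python3 - <<'E'
from station import viewer,ctrl
import cv2,numpy as np
f=viewer.grab_frame("side");np.savez("pics/side2.npz",**f)
w=cv2.imread("pics/w5.png");s=f["image"][:,:,::-1]
a=cv2.resize(w,(400,300));b=cv2.resize(s[270:420,60:260],(400,300),interpolation=2)
cv2.imwrite("pics/c5.png",np.hstack([a,b]))
print(ctrl.get_obs()["finger_gap"])
E
```

```text
10.2 [0.42349493 0.17763638 0.13819808] [3.12993393e+00 2.69140248e-01 2.98822388e-03] [ 0.07  0.05 -0.57  2.    0.03  1.09 -1.92] [ 0.05287859  0.63489361 -0.56584361]
[318.  91.] [0.5185 0.1973] 10.21 ends [0.4604 0.1868] [0.5753 0.2075]
-5.984847291445884e-05
```

View pics/c5.png

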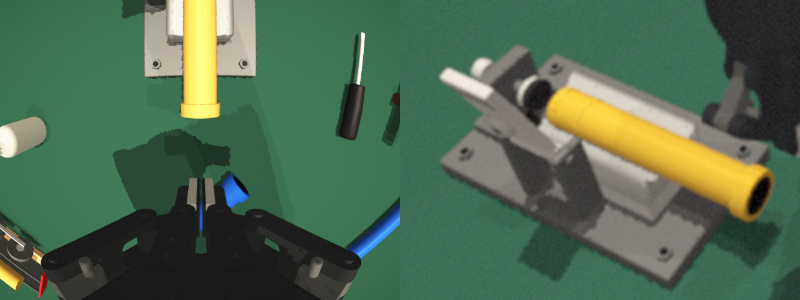

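The barrel lies in the V with its collar end overhanging (about (200,110) in the left half). Its plain end is short of the foot and the leaf is still open. The shut fingers go down behind the collar.

{"op": "play_rows", "data": {"increments": [{"tx": 0, "ty": 0.1, "tz": -2, "ax": 0, "ay": 0, "az": 0, "fingers": 0}, {"tx": 0, "ty": 0, "tz": -3, "ax": 0, "ay": 0, "az": 0, "fingers": 0}, {"tx": 0, "ty": 0, "tz": -3, "ax": 0, "ay": 0, "az": 0, "fingers": 0}, {"tx": 0, "ty": 0, "tz": -2.3, "ax": 0, "ay": 0, "az": 0, "fingers": 0}, {"tx": 1, "ty": 0.17, "tz": 0, "ax": 0, "ay": 0, "az": 0, "fingers": 0}, {"tx": 0.4, "ty": 0.07, "tz": 0, "ax": 0, "ay": 0, "az": 0, "fingers": 0}, {"tx": 0, "ty": 0, "tz": 0, "ax": 0, "ay": 0, "az": 0, "fingers": 0}, {"tx": 0, "ty": 0, "tz": 0, "ax": 0, "ay": 0, "az": 0, "fingers": 0}]}}

```text
clock: 11.1
ee_pos: [0.438, 0.1813, 0.0353]
tcp_rot: [-3.13, -0.268, -0.003]
wrist_force: [-0.7, -0.5, -0.6]
finger_gap: -0.0001
finger_force: 0.0
```

{"op": "play_rows", "data": {"increments": [{"tx": 0.1, "ty": 0.017, "tz": 0, "ax": 0, "ay": 0, "az": 0, "fingers": 0}, {"tx": 0.1, "ty": 0.017, "tz": 0, "ax": 0, "ay": 0, "az": 0, "fingers": 0}, {"tx": 0.1, "ty": 0.017, "tz": 0, "ax": 0, "ay": 0, "az": 0, "fingers": 0}, {"tx": 0.1, "ty": 0.017, "tz": 0, "ax": 0, "ay": 0, "az": 0, "fingers": 0}, {"tx": 0.1, "ty": 0.017, "tz": 0, "ax": 0, "ay": 0, "az": 0, "fingers": 0}, {"tx": 0.1, "ty": 0.017, "tz": 0, "ax": 0, "ay": 0, "az": 0, "fingers": 0}]}}

```text
clock: 11.7
ee_pos: [0.4431, 0.1819, 0.0341]
tcp_rot: [-3.13, -0.269, 0.0]
wrist_force: [-0.3, -0.0, 0.6]
finger_gap: -0.0001
finger_force: 0.0
```

{"op": "play_rows", "data": {"increments": [{"tx": 0.1, "ty": 0.017, "tz": 0, "ax": 0, "ay": 0, "az": 0, "fingers": 0}, {"tx": 0.1, "ty": 0.017, "tz": 0, "ax": 0, "ay": 0, "az": 0, "fingers": 0}, {"tx": 0.1, "ty": 0.017, "tz": 0, "ax": 0, "ay": 0, "az": 0, "fingers": 0}, {"tx": 0.1, "ty": 0.017, "tz": 0, "ax": 0, "ay": 0, "az": 0, "fingers": 0}, {"tx": 0.1, "ty": 0.017, "tz": 0, "ax": 0, "ay": 0, "az": 0, "fingers": 0}]}}

```text
clock: 12.2
ee_pos: [0.4481, 0.1828, 0.0341]
tcp_rot: [-3.13, -0.269, 0.0]
wrist_force: [-0.7, -0.3, 0.1]
finger_gap: 0.0001
finger_force: 0.0
```

{"op": "play_rows", "data": {"increments": [{"tx": 0.1, "ty": 0.017, "tz": 0, "ax": 0, "ay": 0, "az": 0, "fingers": 0}, {"tx": 0.1, "ty": 0.017, "tz": 0, "ax": 0, "ay": 0, "az": 0, "fingers": 0}, {"tx": 0.1, "ty": 0.017, "tz": 0, "ax": 0, "ay": 0, "az": 0, "fingers": 0}]}}

```text
clock: 12.5
ee_pos: [0.4508, 0.1832, 0.034]
tcp_rot: [3.13, 0.269, -0.001]
wrist_force: [-2.6, -0.7, 1.0]
finger_gap: -0.0002
finger_force: 0.0
```

{"op": "play_rows", "data": {"increments": [{"tx": 0.1, "ty": 0.017, "tz": 0, "ax": 0, "ay": 0, "az": 0, "fingers": 0}, {"tx": 0.1, "ty": 0.017, "tz": 0, "ax": 0, "ay": 0, "az": 0, "fingers": 0}]}}

```text
clock: 12.7
ee_pos: [0.4524, 0.1835, 0.0339]
tcp_rot: [3.13, 0.269, -0.002]
wrist_force: [-2.5, -0.0, 1.9]
finger_gap: 0.0002
finger_force: 0.0
```

{"op": "play_rows", "data": {"increments": [{"tx": 0.08, "ty": 0.014, "tz": 0, "ax": 0, "ay": 0, "az": 0, "fingers": 0}, {"tx": 0.08, "ty": 0.014, "tz": 0, "ax": 0, "ay": 0, "az": 0, "fingers": 0}, {"tx": 0.08, "ty": 0.014, "tz": 0, "ax": 0, "ay": 0, "az": 0, "fingers": 0}]}}

```text
clock: 13.0
ee_pos: [0.4554, 0.184, 0.0341]
tcp_rot: [3.13, 0.269, -0.0]
wrist_force: [-2.9, -0.7, 1.4]
finger_gap: -0.0002
finger_force: 0.0
```

```bash
python3 look.py w6 .0566 | tail -2
python3 - <<'E'
from station import viewer
import cv2,numpy as np
f=viewer.grab_frame("side");np.savez("pics/side3.npz",**f)
s=f["image"][:,:,::-1]
cv2.imwrite("pics/c6.png",cv2.resize(s[285:355,80:180],(800,560),interpolation=2))
E
```

```text
13.0 [0.45539253 0.18404147 0.03406823] [ 3.13003149e+00  2.68921114e-01 -2.49349902e-04] [ 0.02  0.27 -0.55  2.03  0.18  0.89 -2.02] [-2.90881957 -0.66057472  1.37891665]
[320. 169.] [0.5137 0.1954] 10.3 ends [0.4577 0.1852] [0.5698 0.2056]
```

View pics/c6.png

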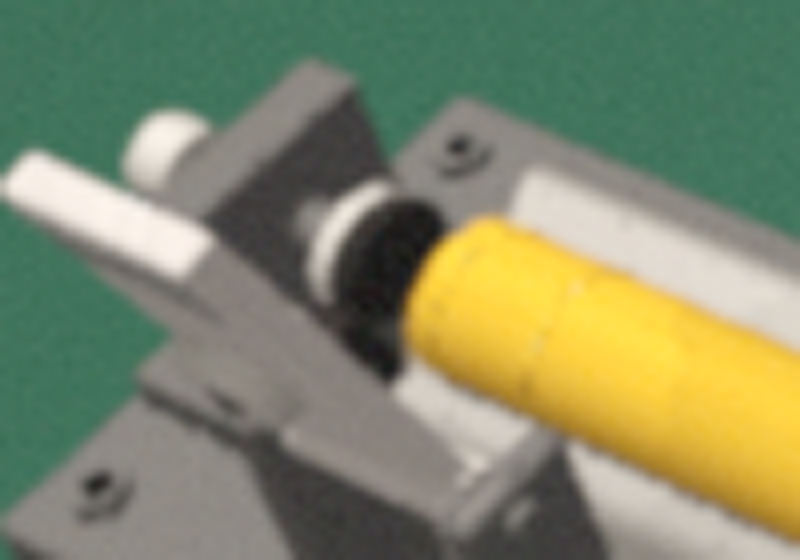

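Run:
```python
from h import *
f=dict(np.load("pics/side3.npz"));pr=lambda X:(lambda c:(f["K"]@c/c[2])[:2])(f["R"]@X+f["t"])
y=np.radians(9.8);e=np.array([np.cos(y),np.sin(y),0]);o=np.array([.6145,.2112,.0566])
for x in(.03,.035,.04,.045,.05,.055,.06):
    p=pr(o+x*e);t=pr(o+x*e+[0,0,.016]);print(x,(p-[80,285])*8,(t-[80,285])*8)
```

```text
0.03 [494.32558036 299.77960937] [473.26901638 246.78070566]
0.035 [475.15793704 290.89691756] [453.86622462 237.8979249 ]
0.04 [456.08515984 282.05818871] [434.56090291 229.05976685]
0.045 [437.10654622 273.26309727] [415.35231862 220.2658961 ]
0.05 [418.22140056 264.51132086] [396.23974646 211.51598061]
0.055 [399.42903408 255.80254028] [377.22246836 202.80969163]
0.06 [380.72876474 247.13643946] [358.2997734  194.14670371]
```

The foot's black face is centred at about (397,262), roughly jig x 53. The plain end is at about jig x 35, so the gap is around 15 mm. I continue in small pushes, watching the force.

{"op": "play_rows", "data": {"increments": [{"tx": 0.1, "ty": 0.017, "tz": 0, "ax": 0, "ay": 0, "az": 0, "fingers": 0}, {"tx": 0.1, "ty": 0.017, "tz": 0, "ax": 0, "ay": 0, "az": 0, "fingers": 0}, {"tx": 0.1, "ty": 0.017, "tz": 0, "ax": 0, "ay": 0, "az": 0, "fingers": 0}, {"tx": 0.1, "ty": 0.017, "tz": 0, "ax": 0, "ay": 0, "az": 0, "fingers": 0}]}}

```text
clock: 13.5
ee_pos: [0.4595, 0.1848, 0.0341]
tcp_rot: [-3.13, -0.269, 0.0]
wrist_force: [-3.4, -1.0, 1.0]
finger_gap: 0.0001
finger_force: 0.0
```

{"op": "play_rows", "data": {"increments": [{"tx": 0.08, "ty": 0.014, "tz": 0, "ax": 0, "ay": 0, "az": 0, "fingers": 0}, {"tx": 0.08, "ty": 0.014, "tz": 0, "ax": 0, "ay": 0, "az": 0, "fingers": 0}]}}

```text
clock: 13.7
ee_pos: [0.4611, 0.185, 0.0341]
tcp_rot: [-3.13, -0.269, 0.0]
wrist_force: [-3.9, -0.5, 1.7]
finger_gap: 0.0001
finger_force: 0.0
```

{"op": "play_rows", "data": {"increments": [{"tx": 0.06, "ty": 0.01, "tz": 0, "ax": 0, "ay": 0, "az": 0, "fingers": 0}, {"tx": 0.06, "ty": 0.01, "tz": 0, "ax": 0, "ay": 0, "az": 0, "fingers": 0}]}}

```text
clock: 13.9
ee_pos: [0.4622, 0.1852, 0.0341]
tcp_rot: [-3.13, -0.269, 0.0]
wrist_force: [-4.2, -0.4, 1.1]
finger_gap: -0.0001
finger_force: 0.0
```

{"op": "play_rows", "data": {"increments": [{"tx": 0.05, "ty": 0.009, "tz": 0, "ax": 0, "ay": 0, "az": 0, "fingers": 0}, {"tx": 0.05, "ty": 0.009, "tz": 0, "ax": 0, "ay": 0, "az": 0, "fingers": 0}]}}

```text
clock: 14.1
ee_pos: [0.4632, 0.1854, 0.0341]
tcp_rot: [-3.13, -0.269, -0.0]
wrist_force: [-3.3, -0.4, 0.9]
finger_gap: 0.0004
finger_force: 0.0
```

```bash
cat > s.py <<'E'
from station import ctrl
o=ctrl.get_obs();print(o["wrist_force"],o["wrist_torque"],o["ee_pos"],o["clock"])
E
python3 s.py
```

```text
[-3.34547633 -0.41956055  0.94722115] [-0.10006187  0.6446832  -0.02382584] [0.46324154 0.18540759 0.03410594] 14.1
```

Drag only so far (about 3 N). Continuing.

{"op": "play_rows", "data": {"increments": [{"tx": 0.06, "ty": 0.01, "tz": 0, "ax": 0, "ay": 0, "az": 0, "fingers": 0}, {"tx": 0.06, "ty": 0.01, "tz": 0, "ax": 0, "ay": 0, "az": 0, "fingers": 0}]}}

```text
clock: 14.3
ee_pos: [0.4645, 0.1856, 0.0341]
tcp_rot: [-3.13, -0.269, -0.0]
wrist_force: [-4.4, -0.9, 1.0]
finger_gap: 0.0002
finger_force: 0.0
```

{"op": "play_rows", "data": {"increments": [{"tx": 0.05, "ty": 0.009, "tz": 0, "ax": 0, "ay": 0, "az": 0, "fingers": 0}]}}

```text
clock: 14.4
ee_pos: [0.465, 0.1857, 0.0341]
tcp_rot: [-3.13, -0.269, -0.0]
wrist_force: [-3.5, -0.4, 1.2]
finger_gap: -0.0002
finger_force: 0.0
```

{"op": "play_rows", "data": {"increments": [{"tx": 0.06, "ty": 0.01, "tz": 0, "ax": 0, "ay": 0, "az": 0, "fingers": 0}, {"tx": 0.06, "ty": 0.01, "tz": 0, "ax": 0, "ay": 0, "az": 0, "fingers": 0}]}}

```text
clock: 14.6
ee_pos: [0.4661, 0.1859, 0.0341]
tcp_rot: [-3.13, -0.269, 0.0]
wrist_force: [-4.9, -0.8, 1.9]
finger_gap: 0.0001
finger_force: 0.0
```

{"op": "play_rows", "data": {"increments": [{"tx": 0.0, "ty": 0.0, "tz": 0, "ax": 0, "ay": 0, "az": 0, "fingers": 0}]}}

```text
clock: 14.7
ee_pos: [0.4663, 0.1859, 0.0341]
tcp_rot: [-3.13, -0.269, -0.0]
wrist_force: [-3.8, -0.3, 0.4]
finger_gap: 0.0
finger_force: 0.0
```

{"op": "play_rows", "data": {"increments": [{"tx": 0.06, "ty": 0.01, "tz": 0, "ax": 0, "ay": 0, "az": 0, "fingers": 0}, {"tx": 0.06, "ty": 0.01, "tz": 0, "ax": 0, "ay": 0, "az": 0, "fingers": 0}]}}

```text
clock: 14.9
ee_pos: [0.4673, 0.1861, 0.0341]
tcp_rot: [3.13, 0.269, -0.0]
wrist_force: [-3.3, -0.6, 2.4]
finger_gap: -0.0003
finger_force: 0.0
```

```bash
python3 s.py
```

```text
[-3.33904877 -0.55072904  2.41534953] [-0.08513039  0.64387945 -0.03207561] [0.46731954 0.18607597 0.03411313] 14.9
```

{"op": "play_rows", "data": {"increments": [{"tx": 0.06, "ty": 0.01, "tz": 0, "ax": 0, "ay": 0, "az": 0, "fingers": 0}, {"tx": 0.06, "ty": 0.01, "tz": 0, "ax": 0, "ay": 0, "az": 0, "fingers": 0}]}}

```text
clock: 15.1
ee_pos: [0.4685, 0.1863, 0.0341]
tcp_rot: [-3.13, -0.269, 0.0]
wrist_force: [-3.8, -1.1, 1.4]
finger_gap: 0.0
finger_force: 0.0
```

```bash
python3 s.py
```

```text
[-3.75623242 -1.08955187  1.37654661] [-0.08512596  0.67198385 -0.0432457 ] [0.46854863 0.18631691 0.03410709] 15.1
```

{"op": "play_rows", "data": {"increments": [{"tx": 0.06, "ty": 0.01, "tz": 0, "ax": 0, "ay": 0, "az": 0, "fingers": 0}, {"tx": 0.06, "ty": 0.01, "tz": 0, "ax": 0, "ay": 0, "az": 0, "fingers": 0}]}}

```text
clock: 15.3
ee_pos: [0.4697, 0.1865, 0.0341]
tcp_rot: [-3.13, -0.269, 0.0]
wrist_force: [-2.7, -0.3, 0.6]
finger_gap: 0.0002
finger_force: 0.0
```

```bash
python3 s.py
```

```text
[-2.74981036 -0.34779925  0.57722076] [-0.08527269  0.66009487 -0.0123235 ] [0.4697411  0.18651469 0.03409727] 15.3
```

{"op": "play_rows", "data": {"increments": [{"tx": 0.06, "ty": 0.01, "tz": 0, "ax": 0, "ay": 0, "az": 0, "fingers": 0}, {"tx": 0.06, "ty": 0.01, "tz": 0, "ax": 0, "ay": 0, "az": 0, "fingers": 0}]}}

```text
clock: 15.5
ee_pos: [0.4709, 0.1867, 0.0341]
tcp_rot: [3.13, 0.269, -0.0]
wrist_force: [-3.2, -0.7, 1.4]
finger_gap: -0.0005
finger_force: 0.0
```

```bash
python3 s.py
```

```text
[-3.15424644 -0.68290671  1.44012929] [-0.0539775   0.62075252 -0.00587313] [0.47094431 0.18666022 0.03410116] 15.5
```

{"op": "play_rows", "data": {"increments": [{"tx": 0.06, "ty": 0.01, "tz": 0, "ax": 0, "ay": 0, "az": 0, "fingers": 0}, {"tx": 0.06, "ty": 0.01, "tz": 0, "ax": 0, "ay": 0, "az": 0, "fingers": 0}]}}

```text
clock: 15.7
ee_pos: [0.4722, 0.1869, 0.0341]
tcp_rot: [-3.13, -0.269, -0.0]
wrist_force: [-4.3, -1.2, 2.1]
finger_gap: -0.0002
finger_force: 0.0
```

```bash
python3 s.py
```

```text
[-4.27493823 -1.15254505  2.14557226] [-0.03773968  0.61958519 -0.03222465] [0.47215666 0.18688026 0.03410658] 15.7
```

{"op": "play_rows", "data": {"increments": [{"tx": 0.06, "ty": 0.01, "tz": 0, "ax": 0, "ay": 0, "az": 0, "fingers": 0}, {"tx": 0.06, "ty": 0.01, "tz": 0, "ax": 0, "ay": 0, "az": 0, "fingers": 0}]}}

```text
clock: 15.9
ee_pos: [0.4733, 0.1871, 0.0341]
tcp_rot: [-3.13, -0.269, 0.0]
wrist_force: [-3.5, -0.4, 1.1]
finger_gap: -0.0
finger_force: 0.0
```

```bash
python3 s.py
```

```text
[-3.49234518 -0.3817387   1.07642684] [-0.0937718   0.62121998  0.0192692 ] [0.47333743 0.18711189 0.03409773] 15.9
```

{"op": "play_rows", "data": {"increments": [{"tx": 0.05, "ty": 0.009, "tz": 0, "ax": 0, "ay": 0, "az": 0, "fingers": 0}, {"tx": 0.05, "ty": 0.009, "tz": 0, "ax": 0, "ay": 0, "az": 0, "fingers": 0}]}}

```text
clock: 16.1
ee_pos: [0.4739, 0.1872, 0.034]
tcp_rot: [3.13, 0.269, -0.002]
wrist_force: [-7.9, -1.4, 3.2]
finger_gap: 0.0001
finger_force: 0.0
```

```bash
python3 s.py
```

```text
[-7.91652281 -1.40372465  3.2419762 ] [-0.28286896  1.25086461 -0.01334201] [0.47385766 0.18716788 0.03400017] 16.1
```

The stop is felt: the push rose from about 3.5 N to 8 N, so about 4.5 N is on the foot. I hold it there for over a second.

{"op": "play_rows", "data": {"increments": [{"tx": 0, "ty": 0, "tz": 0, "ax": 0, "ay": 0, "az": 0, "fingers": 0}, {"tx": 0, "ty": 0, "tz": 0, "ax": 0, "ay": 0, "az": 0, "fingers": 0}]}}

```text
clock: 16.3
ee_pos: [0.4738, 0.1871, 0.0339]
tcp_rot: [3.13, 0.269, -0.002]
wrist_force: [-5.4, -1.3, 2.5]
finger_gap: -0.0
finger_force: 0.0
```

```bash
python3 s.py
```

```text
[-5.41128051 -1.25164467  2.53332269] [-0.17549214  0.98594966 -0.00946793] [0.47378506 0.18711097 0.03393438] 16.3
```

{"op": "play_rows", "data": {"increments": [{"tx": 0.03, "ty": 0.005, "tz": 0, "ax": 0, "ay": 0, "az": 0, "fingers": 0}, {"tx": 0, "ty": 0, "tz": 0, "ax": 0, "ay": 0, "az": 0, "fingers": 0}, {"tx": 0, "ty": 0, "tz": 0, "ax": 0, "ay": 0, "az": 0, "fingers": 0}]}}

```text
clock: 16.6
ee_pos: [0.4739, 0.1872, 0.0339]
tcp_rot: [3.13, 0.269, -0.002]
wrist_force: [-5.7, -0.9, 2.6]
finger_gap: -0.0001
finger_force: 0.0
```

```bash
python3 s.py
```

```text
[-5.73372368 -0.90008071  2.60697797] [-0.17266154  1.17944306 -0.02535831] [0.47387961 0.18715162 0.03390169] 16.6
```

{"op": "play_rows", "data": {"increments": [{"tx": 0.03, "ty": 0.005, "tz": 0, "ax": 0, "ay": 0, "az": 0, "fingers": 0}, {"tx": 0, "ty": 0, "tz": 0, "ax": 0, "ay": 0, "az": 0, "fingers": 0}, {"tx": 0, "ty": 0, "tz": 0, "ax": 0, "ay": 0, "az": 0, "fingers": 0}]}}

```text
clock: 16.9
ee_pos: [0.474, 0.1872, 0.0338]
tcp_rot: [3.13, 0.269, -0.003]
wrist_force: [-7.6, -1.7, 3.0]
finger_gap: -0.0001
finger_force: 0.0
```

```bash
python3 s.py
```

```text
[-7.59789248 -1.68599943  3.01469719] [-0.22615257  1.31113751 -0.01625429] [0.47397622 0.18716715 0.03382491] 16.9
```

{"op": "play_rows", "data": {"increments": [{"tx": 0, "ty": 0, "tz": 0, "ax": 0, "ay": 0, "az": 0, "fingers": 0}, {"tx": 0, "ty": 0, "tz": 0, "ax": 0, "ay": 0, "az": 0, "fingers": 0}, {"tx": 0, "ty": 0, "tz": 0, "ax": 0, "ay": 0, "az": 0, "fingers": 0}, {"tx": 0, "ty": 0, "tz": 0, "ax": 0, "ay": 0, "az": 0, "fingers": 0}, {"tx": 0, "ty": 0, "tz": 0, "ax": 0, "ay": 0, "az": 0, "fingers": 0}, {"tx": 0, "ty": 0, "tz": 0, "ax": 0, "ay": 0, "az": 0, "fingers": 0}, {"tx": 0, "ty": 0, "tz": 0, "ax": 0, "ay": 0, "az": 0, "fingers": 0}, {"tx": 0, "ty": 0, "tz": 0, "ax": 0, "ay": 0, "az": 0, "fingers": 0}, {"tx": 0, "ty": 0, "tz": 0, "ax": 0, "ay": 0, "az": 0, "fingers": 0}, {"tx": 0, "ty": 0, "tz": 0, "ax": 0, "ay": 0, "az": 0, "fingers": 0}, {"tx": 0, "ty": 0, "tz": 0, "ax": 0, "ay": 0, "az": 0, "fingers": 0}, {"tx": 0, "ty": 0, "tz": 0, "ax": 0, "ay": 0, "az": 0, "fingers": 0}]}}

```text
clock: 18.1
ee_pos: [0.474, 0.1872, 0.0338]
tcp_rot: [3.13, 0.269, -0.003]
wrist_force: [-7.6, -2.0, 2.9]
finger_gap: -0.0003
finger_force: 0.0
```

```bash
python3 s.py
```

```text
[-7.59969613 -2.04389775  2.87272175] [-0.26063908  1.28093755 -0.08685245] [0.47396047 0.18717803 0.03380471] 18.1
```

Bedded at about 7.6 N total for more than 1.2 s. Backing off slowly, then working out the leaf angle from the side picture.

{"op": "play_rows", "data": {"increments": [{"tx": -0.04, "ty": -0.007, "tz": 0, "ax": 0, "ay": 0, "az": 0, "fingers": 0}, {"tx": -0.04, "ty": -0.007, "tz": 0, "ax": 0, "ay": 0, "az": 0, "fingers": 0}, {"tx": -0.05, "ty": -0.009, "tz": 0, "ax": 0, "ay": 0, "az": 0, "fingers": 0}, {"tx": -0.1, "ty": -0.017, "tz": 0, "ax": 0, "ay": 0, "az": 0, "fingers": 0}, {"tx": -0.5, "ty": -0.09, "tz": 0, "ax": 0, "ay": 0, "az": 0, "fingers": 0}, {"tx": -1, "ty": -0.17, "tz": 0, "ax": 0, "ay": 0, "az": 0, "fingers": 0}, {"tx": -0.5, "ty": -0.09, "tz": 2, "ax": 0, "ay": 0, "az": 0, "fingers": 0}, {"tx": 0, "ty": 0, "tz": 4, "ax": 0, "ay": 0, "az": 0, "fingers": 0}, {"tx": 0, "ty": 0, "tz": 4, "ax": 0, "ay": 0, "az": 0, "fingers": 0}, {"tx": 0, "ty": 0, "tz": 4, "ax": 0, "ay": 0, "az": 0, "fingers": 0}, {"tx": 0, "ty": 0, "tz": 3, "ax": 0, "ay": 0, "az": 0, "fingers": 0}]}}

```text
clock: 19.2
ee_pos: [0.4524, 0.1838, 0.2067]
tcp_rot: [-3.13, -0.269, -0.004]
wrist_force: [0.8, -0.3, 0.0]
finger_gap: -0.0001
finger_force: 0.0
```

```bash
python3 s.py
python3 - <<'E'
from h import *
f=dict(np.load("pics/side3.npz"));pr=lambda X:((lambda c:(f["K"]@c/c[2])[:2])(f["R"]@X+f["t"])-[80,285])*8
y=np.radians(9.8);ex=np.array([np.cos(y),np.sin(y),0]);ey=np.array([-np.sin(y),np.cos(y),0]);o=np.array([.6145,.2112,0])
J=lambda x,Y,z:o+x*ex+Y*ey+np.array([0,0,z])
print("cam",-f["R"].T@f["t"])
for th in(1.65,1.75,1.85,1.95,2.05):
    print(th,[pr(J(x,.047-.099*np.cos(th)+n*np.sin(th),.082+.099*np.sin(th)+n*np.cos(th))).round() for x in(.02,-.02) for n in(.004,-.004)])
# outer face targets in world
for th in(2,1.85,1.7,1.57,1.2,.8,.4,0):
    print(th,J(0,.047-.089*np.cos(th)+.004*np.sin(th),.082+.089*np.sin(th)+.004*np.cos(th)).round(4))
print("ex",ex,"ey",ey)
E
```

```text
[ 0.8336729  -0.29564367  0.02303713] [-0.068843   -0.05152196  0.02525411] [0.45238073 0.18377352 0.20674342] 19.2
cam [0.16011904 0.41042716 0.59968188]
1.65 [array([83., 87.]), array([121.,  51.]), array([265., 170.]), array([302., 133.])]
1.75 [array([ 38., 134.]), array([75., 95.]), array([220., 220.]), array([256., 179.])]
1.85 [array([ -5., 186.]), array([ 29., 144.]), array([178., 274.]), array([212., 230.])]
1.95 [array([-45., 241.]), array([-13., 196.]), array([138., 331.]), array([170., 284.])]
2.05 [array([-82., 299.]), array([-53., 252.]), array([102., 391.]), array([131., 342.])]
2 [0.5996 0.2976 0.1613]
1.85 [0.6017 0.2855 0.1665]
1.7 [0.6039 0.2727 0.1697]
1.57 [0.6058 0.2614 0.171 ]
1.2 [0.6114 0.2294 0.1664]
0.8 [0.6166 0.1992 0.1486]
0.4 [0.6202 0.1783 0.1203]
0 [0.6216 0.1698 0.086 ]
ex [0.9854079 0.1702095 0.       ] ey [-0.1702095  0.9854079  0.       ]
```

The leaf's end corners in the picture match an opening of about 1.84 rad. Moving to the outer (+y) side of the leaf.

{"op": "play_rows", "data": {"increments": [{"tx": 0, "ty": 2, "tz": 0.5, "ax": 0, "ay": 0, "az": 0, "fingers": 0}, {"tx": 0, "ty": 4, "tz": 0, "ax": 0, "ay": 0, "az": 0, "fingers": 0}, {"tx": 0, "ty": 4, "tz": 0, "ax": 0, "ay": 0, "az": 0, "fingers": 0}, {"tx": 1.4, "ty": 3.2, "tz": 0, "ax": 0, "ay": 0, "az": 0, "fingers": 0}, {"tx": 4, "ty": 0, "tz": 0, "ax": 0, "ay": 0, "az": 0, "fingers": 0}, {"tx": 4, "ty": 0, "tz": 0, "ax": 0, "ay": 0, "az": 0, "fingers": 0}, {"tx": 4, "ty": 0, "tz": 0, "ax": 0, "ay": 0, "az": 0, "fingers": 0}, {"tx": 1, "ty": 0, "tz": -1.5, "ax": 0, "ay": 0, "az": 0, "fingers": 0}, {"tx": 0, "ty": 0, "tz": -2.5, "ax": 0, "ay": 0, "az": 0, "fingers": 0}, {"tx": 0, "ty": 0, "tz": -1.4, "ax": 0, "ay": 0, "az": 0, "fingers": 0}, {"tx": 0, "ty": 0, "tz": 0, "ax": 0, "ay": 0, "az": 0, "fingers": 0}, {"tx": 0, "ty": 0, "tz": 0, "ax": 0, "ay": 0, "az": 0, "fingers": 0}]}}

```text
clock: 20.4
ee_pos: [0.5961, 0.3157, 0.1558]
tcp_rot: [-3.13, -0.27, -0.0]
wrist_force: [-0.0, 0.9, 1.2]
finger_gap: -0.0
finger_force: 0.0
```

{"op": "play_rows", "data": {"increments": [{"tx": 0.085, "ty": -0.49, "tz": 0, "ax": 0, "ay": 0, "az": 0, "fingers": 0}, {"tx": 0.085, "ty": -0.49, "tz": 0, "ax": 0, "ay": 0, "az": 0, "fingers": 0}, {"tx": 0.085, "ty": -0.49, "tz": 0, "ax": 0, "ay": 0, "az": 0, "fingers": 0}, {"tx": 0.085, "ty": -0.49, "tz": 0, "ax": 0, "ay": 0, "az": 0, "fingers": 0}, {"tx": 0.085, "ty": -0.49, "tz": 0, "ax": 0, "ay": 0, "az": 0, "fingers": 0}]}}

```text
clock: 20.9
ee_pos: [0.6011, 0.2909, 0.1556]
tcp_rot: [-3.129, -0.269, -0.001]
wrist_force: [-1.0, 1.5, 2.1]
finger_gap: 0.0002
finger_force: 0.9
```

{"op": "play_rows", "data": {"increments": [{"tx": 0.085, "ty": -0.49, "tz": 0, "ax": 0, "ay": 0, "az": 0, "fingers": 0}, {"tx": 0.085, "ty": -0.49, "tz": 0, "ax": 0, "ay": 0, "az": 0, "fingers": 0}, {"tx": 0.085, "ty": -0.49, "tz": 0, "ax": 0, "ay": 0, "az": 0, "fingers": 0}]}}

```text
clock: 21.2
ee_pos: [0.6035, 0.2758, 0.1551]
tcp_rot: [3.13, 0.269, -0.0]
wrist_force: [0.7, 2.0, 1.3]
finger_gap: 0.0002
finger_force: 0.7
```

{"op": "play_rows", "data": {"increments": [{"tx": 0.11, "ty": -0.64, "tz": 0.13, "ax": 0, "ay": 0, "az": 0, "fingers": 0}, {"tx": 0.11, "ty": -0.64, "tz": 0.13, "ax": 0, "ay": 0, "az": 0, "fingers": 0}, {"tx": 0.135, "ty": -0.78, "tz": -0.03, "ax": 0, "ay": 0, "az": 0, "fingers": 0}, {"tx": 0.135, "ty": -0.78, "tz": -0.03, "ax": 0, "ay": 0, "az": 0, "fingers": 0}]}}

```text
clock: 21.6
ee_pos: [0.6084, 0.2471, 0.157]
tcp_rot: [3.13, 0.269, -0.0]
wrist_force: [-0.5, 1.8, 0.1]
finger_gap: 0.0001
finger_force: 0.7
```

{"op": "play_rows", "data": {"increments": [{"tx": 0.136, "ty": -0.79, "tz": -0.19, "ax": 0, "ay": 0, "az": 0, "fingers": 0}, {"tx": 0.136, "ty": -0.79, "tz": -0.19, "ax": 0, "ay": 0, "az": 0, "fingers": 0}, {"tx": 0.125, "ty": -0.72, "tz": -0.41, "ax": 0, "ay": 0, "az": 0, "fingers": 0}, {"tx": 0.125, "ty": -0.72, "tz": -0.41, "ax": 0, "ay": 0, "az": 0, "fingers": 0}]}}

```text
clock: 22.0
ee_pos: [0.6137, 0.217, 0.1448]
tcp_rot: [-3.13, -0.269, -0.0]
wrist_force: [-0.0, 3.2, -0.4]
finger_gap: 0.0001
finger_force: 0.6
```

{"op": "play_rows", "data": {"increments": [{"tx": 0.11, "ty": -0.645, "tz": -0.555, "ax": 0, "ay": 0, "az": 0, "fingers": 0}, {"tx": 0.11, "ty": -0.645, "tz": -0.555, "ax": 0, "ay": 0, "az": 0, "fingers": 0}, {"tx": 0, "ty": 0, "tz": 0, "ax": 0, "ay": 0, "az": 0, "fingers": 0}]}}

```text
clock: 22.3
ee_pos: [0.6157, 0.2029, 0.1328]
tcp_rot: [3.129, 0.266, -0.002]
wrist_force: [-0.7, 0.3, -0.6]
finger_gap: -0.0001
finger_force: 0.0
```

{"op": "play_rows", "data": {"increments": [{"tx": 0.09, "ty": -0.525, "tz": -0.7, "ax": 0, "ay": 0, "az": 0, "fingers": 0}]}}

```text
clock: 22.4
ee_pos: [0.6169, 0.2001, 0.1276]
tcp_rot: [-3.129, -0.27, -0.002]
wrist_force: [-0.8, 0.5, 2.1]
finger_gap: 0.0
finger_force: 0.6
```

{"op": "play_rows", "data": {"increments": [{"tx": 0.09, "ty": -0.525, "tz": -0.7, "ax": 0, "ay": 0, "az": 0, "fingers": 0}]}}

```text
clock: 22.5
ee_pos: [0.6177, 0.1945, 0.1198]
tcp_rot: [-3.13, -0.27, -0.001]
wrist_force: [-0.4, 2.0, 0.9]
finger_gap: -0.0
finger_force: 0.6
```

```bash
python3 s.py
```

```text
[-0.37790135  2.03617582  0.93215591] [0.30888032 0.02008966 0.03172054] [0.61767777 0.19447502 0.11979436] 22.5
```

{"op": "play_rows", "data": {"increments": [{"tx": 0.05, "ty": -0.295, "tz": -0.6, "ax": 0, "ay": 0, "az": 0, "fingers": 0}, {"tx": 0.05, "ty": -0.295, "tz": -0.6, "ax": 0, "ay": 0, "az": 0, "fingers": 0}, {"tx": 0, "ty": 0, "tz": -0.45, "ax": 0, "ay": 0, "az": 0, "fingers": 0}]}}

```text
clock: 22.8
ee_pos: [0.6186, 0.1875, 0.1027]
tcp_rot: [3.13, 0.268, -0.001]
wrist_force: [-0.2, -0.5, 1.8]
finger_gap: -0.0
finger_force: 0.5
```

{"op": "play_rows", "data": {"increments": [{"tx": 0.02, "ty": -0.13, "tz": -0.4, "ax": 0, "ay": 0, "az": 0, "fingers": 0}, {"tx": 0.02, "ty": -0.13, "tz": -0.4, "ax": 0, "ay": 0, "az": 0, "fingers": 0}]}}

```text
clock: 23.0
ee_pos: [0.6188, 0.186, 0.0952]
tcp_rot: [-3.13, -0.269, 0.0]
wrist_force: [-0.7, 1.5, 1.4]
finger_gap: 0.0001
finger_force: 0.5
```

```bash
python3 s.py
```

```text
[-0.6590607   1.49983709  1.36777001] [0.2590646  0.06118984 0.01864442] [0.61884989 0.18595782 0.09522036] 23.0
```

{"op": "play_rows", "data": {"increments": [{"tx": 0, "ty": 0, "tz": -0.25, "ax": 0, "ay": 0, "az": 0, "fingers": 0}, {"tx": 0, "ty": 0, "tz": -0.2, "ax": 0, "ay": 0, "az": 0, "fingers": 0}, {"tx": 0, "ty": 0, "tz": -0.1, "ax": 0, "ay": 0, "az": 0, "fingers": 0}]}}

```text
clock: 23.3
ee_pos: [0.619, 0.1856, 0.0898]
tcp_rot: [3.13, 0.269, -0.0]
wrist_force: [-0.5, -1.2, 0.6]
finger_gap: -0.0002
finger_force: 0.4
```

{"op": "play_rows", "data": {"increments": [{"tx": 0, "ty": 0, "tz": -0.1, "ax": 0, "ay": 0, "az": 0, "fingers": 0}, {"tx": 0, "ty": 0, "tz": -0.1, "ax": 0, "ay": 0, "az": 0, "fingers": 0}]}}

```text
clock: 23.5
ee_pos: [0.619, 0.1858, 0.088]
tcp_rot: [3.13, 0.269, 0.0]
wrist_force: [0.3, -1.0, 1.5]
finger_gap: 0.0003
finger_force: 0.5
```

```bash
python3 s.py
```

```text
[ 0.25694097 -0.97359332  1.49284134] [-0.18767331 -0.03582313 -0.03177952] [0.61898188 0.18576447 0.08803788] 23.5
```

{"op": "play_rows", "data": {"increments": [{"tx": 0, "ty": 0, "tz": -0.08, "ax": 0, "ay": 0, "az": 0, "fingers": 0}, {"tx": 0, "ty": 0, "tz": -0.05, "ax": 0, "ay": 0, "az": 0, "fingers": 0}]}}

```text
clock: 23.7
ee_pos: [0.619, 0.1858, 0.0867]
tcp_rot: [-3.13, -0.269, -0.0]
wrist_force: [-0.3, -1.4, 0.4]
finger_gap: 0.0001
finger_force: 0.5
```

{"op": "play_rows", "data": {"increments": [{"tx": 0, "ty": 0, "tz": -0.05, "ax": 0, "ay": 0, "az": 0, "fingers": 0}, {"tx": 0, "ty": 0, "tz": 0, "ax": 0, "ay": 0, "az": 0, "fingers": 0}]}}

```text
clock: 23.9
ee_pos: [0.6189, 0.1858, 0.0862]
tcp_rot: [-3.13, -0.269, -0.0]
wrist_force: [0.1, -0.1, 1.0]
finger_gap: 0.0001
finger_force: 0.3
```

```bash
python3 s.py
```

```text
[ 0.0923632  -0.05789218  0.97739459] [-0.07329798 -0.08256874  0.02198131] [0.61893293 0.18584621 0.08619735] 23.9
```

{"op": "play_rows", "data": {"increments": [{"tx": 0, "ty": 0, "tz": -0.05, "ax": 0, "ay": 0, "az": 0, "fingers": 0}, {"tx": 0, "ty": 0, "tz": 0, "ax": 0, "ay": 0, "az": 0, "fingers": 0}]}}

```text
clock: 24.1
ee_pos: [0.6189, 0.1858, 0.086]
tcp_rot: [-3.13, -0.269, -0.0]
wrist_force: [-1.7, -0.7, 4.2]
finger_gap: -0.0001
finger_force: 2.2
```

{"op": "play_rows", "data": {"increments": [{"tx": 0, "ty": 0, "tz": -0.04, "ax": 0, "ay": 0, "az": 0, "fingers": 0}, {"tx": 0, "ty": 0, "tz": 0, "ax": 0, "ay": 0, "az": 0, "fingers": 0}]}}

```text
clock: 24.3
ee_pos: [0.619, 0.1858, 0.086]
tcp_rot: [3.13, 0.269, 0.001]
wrist_force: [-2.2, -1.2, 7.5]
finger_gap: -0.0001
finger_force: 3.6
```

```bash
python3 s.py
```

```text
[-2.1603063  -1.16534764  7.45613683] [-0.34658154  0.50332189  0.03695819] [0.61897575 0.1858213  0.08595251] 24.3
```

The leaf is firm at 86 mm with 7.5 N, so it is closed. Lifting off and taking a last look.

{"op": "play_rows", "data": {"increments": [{"tx": 0, "ty": 0, "tz": 0, "ax": 0, "ay": 0, "az": 0, "fingers": 0}, {"tx": 0, "ty": 0, "tz": 0, "ax": 0, "ay": 0, "az": 0, "fingers": 0}, {"tx": 0, "ty": 0, "tz": 0.1, "ax": 0, "ay": 0, "az": 0, "fingers": 0}, {"tx": 0, "ty": 0, "tz": 0.3, "ax": 0, "ay": 0, "az": 0, "fingers": 0}, {"tx": 0, "ty": 0, "tz": 2, "ax": 0, "ay": 0, "az": 0, "fingers": 0}, {"tx": 0, "ty": 0, "tz": 4, "ax": 0, "ay": 0, "az": 0, "fingers": 0}, {"tx": 0, "ty": -3, "tz": 3, "ax": 0, "ay": 0, "az": 0, "fingers": 0}, {"tx": 0, "ty": -4, "tz": 0, "ax": 0, "ay": 0, "az": 0, "fingers": 0}, {"tx": 0, "ty": -4, "tz": 0, "ax": 0, "ay": 0, "az": 0, "fingers": 0}, {"tx": 0, "ty": -4, "tz": 0, "ax": 0, "ay": 0, "az": 0, "fingers": 0}, {"tx": 0, "ty": 0, "tz": 0, "ax": 0, "ay": 0, "az": 0, "fingers": 0}, {"tx": 0, "ty": 0, "tz": 0, "ax": 0, "ay": 0, "az": 0, "fingers": 0}]}}

```text
clock: 25.5
ee_pos: [0.6189, 0.0347, 0.1792]
tcp_rot: [-3.13, -0.265, 0.0]
wrist_force: [-1.3, 1.1, -1.0]
finger_gap: -0.0002
finger_force: 0.0
```

```bash
python3 s.py
python3 - <<'E'
from station import viewer
import cv2,numpy as np
s=viewer.grab_frame("side")["image"][:,:,::-1];t=viewer.grab_frame("top")["image"][:,:,::-1]
a=cv2.resize(s[270:420,70:260],(507,400),interpolation=2);b=cv2.resize(t[140:260,150:240],(290,400),interpolation=2)
cv2.imwrite("pics/c7.png",np.hstack([a,b]))
E
```

```text
[-1.28521674  1.08749125 -1.0160068 ] [ 0.07046783 -0.01845864 -0.04491936] [0.6189191  0.03473324 0.17923645] 25.5
```

View pics/c7.png

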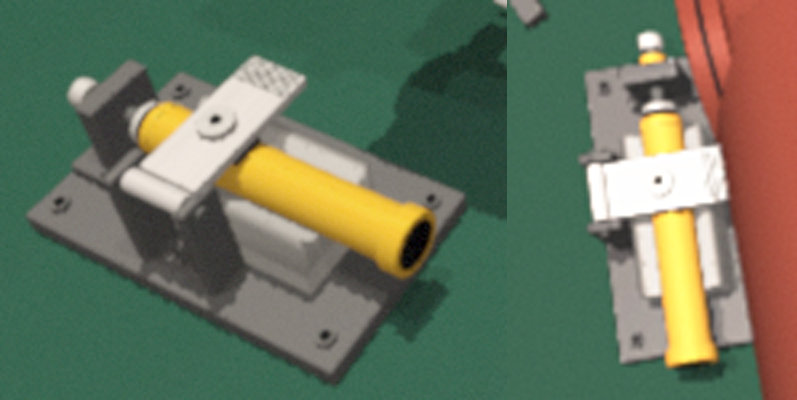

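The leaf lies flat across the barrel, the plain end is against the foot (left half (145,118), right half (660,110)), and the arm is clear. Handing in.

```bash
python3 -c "
from station import ctrl
print(ctrl.job_done())"
```

```text
the job is handed in; nothing more can be done
None
```

The job is handed in, with no verdict returned: the collared barrel was bedded on the stop for over a second, the leaf is closed flat on it, and the other two barrels were left in the rack, at about 25.6 s on the robot's clock.

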